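# Press the gate lever to let the bearing roll out

### The arm

A 7-joint arm with a two-finger parallel gripper is mounted at the origin on a cart in front of the work surface, level with it; the furniture and walls round the work are solid. World frame = base frame: x ahead of the robot, y to its left, z up, the work surface at z = 0. Lengths are in m, angles in degrees, forces in N, time in s.
With the tool pointing down it reaches from about 0.4 to 0.9 m from the base axis. Payload 5.5 kg.
Tool frame: the origin (TCP) lies at the very end of the fingers, on their centre line; the grasp point (between the pads) lies 19 mm behind it; z points along the fingers, x is the direction in which the jaws open and shut, and the axes are right-handed (so a half turn about z gives the same grasp; the last joint's range is limited). The gripper opens to 85 mm and grips with 20 to 120 N. Pads are 22 mm wide; open, the fingers measure 114 mm over their backs; the gripper's body (76 mm by 85 mm) begins 54 mm behind the grasp point. The pads swing forward as they close: fully open they stand 13 mm farther back than shut.
Start: joints at [87.731, 28.699, -24.465, 88.831, 12.651, 65.22, -12.049], TCP at [0.194, -0.62, 0.231] pointing down, gripper open.
Joint ranges: [-164.97, 164.97], [-17.58, 116.51], [-87.97, 89.64], [11.32, 138.91], [-80.73, 260.73], [10.89, 115.49], [-147.41, 147.41]. Speed limits (degrees/s): [147.25, 147.25, 180, 180, 180, 180, 180].

### API

Orientations are given as a 3x3 rotation matrix whose columns are the frame's x, y, z axes.
In Python, from workcell import env gives the robot as it stands. The module is installed in compiled form; this text tells all that it offers.
- The arm moves only by the tool move_arm, never from a script. Its argument "deltas" is a list of rows, each a list of 7 numbers: the turn, a rotation vector about the world's x, y, z in degrees, then the shift along the world's x, y, z in mm, then the closure in counts, from 0 (fully open) to 255 (shut). A call has 1 to 5 rows; each row is the pose to reach, as a shift and turn from the pose measured when the call began; what a row does not reach only later rows make up. A row lasts 1/8 s, in which the tool goes at most 62.5 mm and 10.7 degrees, less where a joint would pass 70% of its speed; a pose out of reach is approached as far as the arm can. A call with a gripper value outside its range is refused whole. The fingers move at their own pace and stop on an object; "newtons" is the grip in N (left out, the last holds). Time passes only in rows, so rows that repeat a pose let the fingers close. It gives the time, the measured TCP pose, the force and the opening at its end, in the units of the state.
- env.state(): the state, without advancing time (a new reading comes with each control period).
- env.grab_frame(name): name is "scene" or "top" or "wrist"; returns the picture (400x640x3 uint8, red, green, blue); there is no depth.
- env.camera_info(name): a dict with "vertical_fov" (degrees; the focal length in pixels is half the picture's height over the tangent of half this angle, whatever the lens; pixels are square), "cx", "cy" (the principal point, pixels), "distortion" ([k1, k2, p1, p2, k3] as OpenCV has them; the pictures are not rectified), "rvec" (rotation vector, rad) and "tvec" (3), from world to camera coordinates, as OpenCV has them. Camera axes: x right, y down, z forward; pixel columns grow to the right and rows downward; lengths in m; the calibration is good to about 2 mm. A picture is of the moment at which its call begins: read the wrist's pose just before it. camera_info takes no time and is no camera call; for the wrist camera it gives the pose at the moment of the call.
- env.job_done(): hands the job in, once; it reports no verdict.
The state is a dict: "t": time; "q": joint angles; "joint_velocities": joint speeds; "joint_efforts": joint torques, N m; "ee_pos": TCP position; "tcp_rot": TCP orientation; "ft_force": force on the tool from outside, world axes, zero at the start; "wrist_torque": the same for the moment, N m; "finger_gap": finger opening in m.
Only numpy, scipy, OpenCV 4.12 (cv2) and the standard library are available. Lean on these libraries where they do the work, as an engineer would, in place of code of your own. Each camera call takes 0.05 s, during which the arm holds its last target. There are 200 camera calls.

### The job

Let the bearing out of the release gate: press the red pad on the long end of the yellow lever down with your fingertips so that its short end raises the heavy flap, and keep it down until the bearing has rolled out into the gate's tray. Then slowly let the lever come back up under your fingers, so that the flap does not slam, until the flap is shut again, and move clear. Pick nothing up: do not lift the lever out of its cradle, touch the flap or the bearing by hand, or disturb the things lying round the gate.

Things in the scene. Friction and masses are not known exactly. Their poses are not given: they have to be found in the camera images.
- gate: Grey steel bearing release gate, fixed to the bench, 0.29 m (x) by 0.35 m (y), 133 mm high without the lever. Origin: on the bench top under the middle of its lane. Own axes: z up; the lane falls toward its -x (towards the robot at yaw 0) and ends at x = -50 mm in a tray; the lever lies along its y axis on the line x = -58 mm, long end toward -y. Its yaw varies.
- tray (a point): Centre of the floor of the gate's open catch tray, 9 mm above the bench; axes as the gate's. The tray is 108 mm (x) by 80 mm (y) inside, walls 31 mm above its floor.
- flap (a joint): Angle of the heavy dark steel flap (about 1.2 kg) that hangs across the foot of the lane and closes it: about 0 (-0.04 to 0.02) when shut and resting on the short end of the lever, growing as it is raised. With the lever down on its stop it stands at about 0.5, and the bearing then rolls out within about a second. It falls shut by itself when the lever is let go.
- cradle (a point): Seat of the lever's cross pin in the open-topped forked cradle, 104 mm above the bench, at gate x -58, y -105 mm.
- lever: Yellow lever, 240 mm long, 24 mm wide, 10 mm thick, loose: it only rests in the cradle on its cross pin. Origin: on the axis of the cross pin. Axes as the gate's at the start, when it slopes up to the long end by 0.30 rad. The steel nose of the short end (50 mm from the pin, toward +y) lies under a pin of the flap; the long end is toward -y. Tips about the gate's x axis by 0.55 rad until the pad comes down on its stop.
- press_pad (a point): Middle of the upper face of the red pad, 34 (across the lever) x 42 mm, on the lever's long end, 160 mm from the cross pin; about 161 mm above the bench at the start. Pressed straight down it takes about 2 to 5 N and travels about 83 mm down to a fixed rubber-topped stop (pad face then about 78 mm above the bench). Eased at under about 0.1 m/s it follows the fingers up without a slam.
- injector_3: Bystander, loose: pale injector 124 x 24 x 34 mm lying beside the lever; origin under its middle.
- tape_measure: Bystander, loose: yellow and black tape measure, 58 x 72 x 31 mm; origin under its middle.
- sleeve_nut: Bystander, loose: grey hexagon nut, 24 mm, 14 mm high; origin under its middle.
- marker: Bystander, loose: blue marker pen, 128 mm long, 16 mm thick; origin under its middle.
- bearing: Bright ball bearing, 42 mm in diameter, 14 mm wide, 0.12 kg, loose; it stands on its rim in the lane behind the flap and rolls down by itself when the flap is up. Origin: centre of one side face; own z, from there to the other face, is the bearing's axis.
- bearing_center (a point): Centre of the bearing, 7 mm from its origin along its axis.

How it is judged (in metres and radians):
On the way:
1. the fingers press the lever and the flap has begun to rise (more than 0.12 rad) (value of joint flap above 0.12 rad and contact force between the fingers and lever above 0.5 N).
At the end, for the whole second after the job is handed in: The bearing lies or stands in the gate's tray (its centre within the tray walls and less than 30 mm above the tray floor), the flap is shut (under 0.06 rad) and still, and the lever rests in its cradle (cross pin within 6 mm of its seat) with its long end up again, as at the start (within 0.06 rad) (x of bearing_center in the frame of tray between -0.056 and 0.056 m and y of bearing_center in the frame of tray between -0.042 and 0.042 m and z of bearing_center in the frame of tray below 0.03 m and value of joint flap below 0.06 rad and velocity of joint flap below 0.1 rad/s and distance between lever and cradle below 0.006 m and linear speed of lever below 0.03 m/s and angle between lever's own z axis and vertical below 0.06 rad); the robot touches nothing.
It fails at once if the robot touches the flap (contact force between any of the fingers, the arm and flap above 0.5 N).
It fails at once if the robot touches the bearing (contact force between any of the fingers, the arm and bearing above 0.3 N).
It fails at once if the lever is lifted or pushed out of its cradle (cross pin more than 10 mm from its seat) (distance between lever and cradle above 0.01 m).
It fails at once if the flap slams: it falls faster than 3 rad/s (velocity of joint flap below -3 rad/s).
It fails at once if a bystander is moved by more than 15 mm (distance of any of injector_3, tape_measure, sleeve_nut, marker from where it was at the start of the episode above 0.015 m).
It also fails if it takes over 35 s, if anything falls off the work surface, if the arm or the gripper's body presses on something with over 40 N, if the wrist force passes 120 N, or if a joint passes its speed limit or range.

## Working session

There is one attempt and no reset: what is moved stays moved. The work goes in short steps, Python scripts to look and compute and a tool call to move; the robot and the scene stay as the last step left them, time stands still between calls to the robot, and variables do not carry over. Pictures are saved under pics/ and viewed, about 8 in all and at most 12, crops included, and the job is handed in when it is done.

Besides the shell and the picture viewer there is one more tool, called by a JSON object that holds its "fn" and its "kwargs", one argument or row to a line. move_arm: Moves the arm, as the interface text tells. Its arguments: {"type":"object","properties":{"deltas":{"type":"array","items":{"type":"array","items":{"type":"number"}}},"newtons":{"type":"number"}},"required":["deltas"]}

```bash
mkdir -p pics
python3 - <<'E'
from workcell import env
import cv2
s=env.state();print(s['t'],s['ee_pos'],s['tcp_rot'],s['finger_gap'])
for n in('scene','top'):
    cv2.imwrite(f'pics/{n}0.png',env.grab_frame(n)[:,:,::-1]);print(env.camera_info(n))
E
```

```text
0.0 [ 0.19353691 -0.61976765  0.23022513] [[ 2.98251733e-01 -9.54487084e-01 -5.56776852e-04]
 [-9.54485136e-01 -2.98252250e-01  1.92879422e-03]
 [-2.00706912e-03 -4.38309896e-05 -9.99997985e-01]] 0.08529159772235877
{'vertical_fov': 50.822411195409614, 'cx': 318.4587257828738, 'cy': 207.08884562552086, 'distortion': array([0.01582425, 0.        , 0.        , 0.        , 0.        ]), 'rvec': array([ 1.93325561, -0.7701163 ,  0.47615403]), 'tvec': array([-0.36425975,  0.28852443,  0.53195835])}
{'vertical_fov': 55.29737972592516, 'cx': 322.0042229822493, 'cy': 204.96558089305012, 'distortion': array([-0.01238433,  0.        ,  0.        ,  0.        ,  0.        ]), 'rvec': array([ 2.13759789, -2.13679642,  0.1926118 ]), 'tvec': array([0.09073337, 0.59166678, 0.85670953])}
```

View pics/scene0.png

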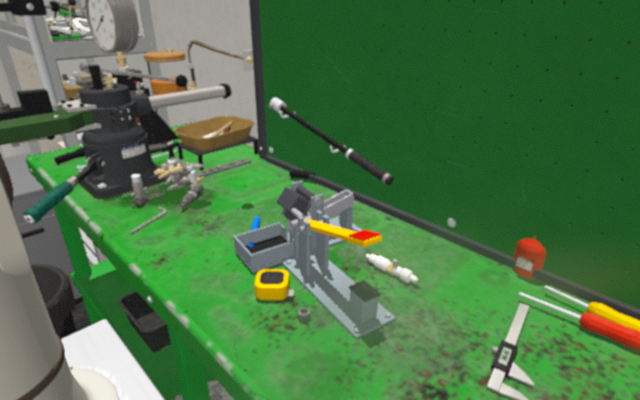

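View pics/top0.png

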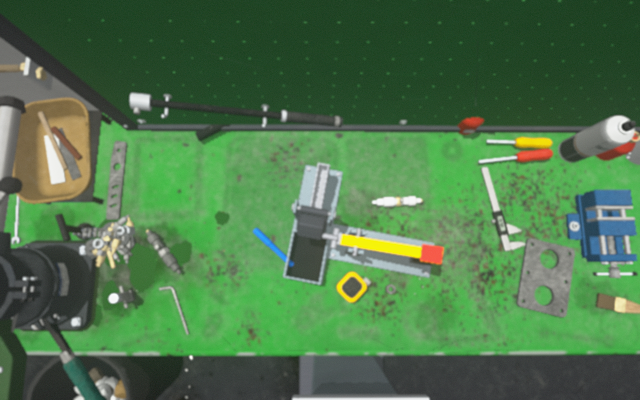

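```bash
cat > h.py <<'E'
import cv2,numpy as np
from workcell import env
def cam(n):
    c=env.camera_info(n);f=200/np.tan(np.radians(c['vertical_fov']/2))
    return np.array([[f,0,c['cx']],[0,f,c['cy']],[0,0,1]]),c['distortion'],cv2.Rodrigues(c['rvec'])[0],c['tvec']
def ray(n,px):
    K,d,R,t=cam(n);u=cv2.undistortPoints(np.array([[px]],float),K,d)[0,0]
    return -R.T@t,R.T@np.array([*u,1])
def onz(n,px,z):
    o,v=ray(n,px);return o+v*(z-o[2])/v[2]
def tri(a,pa,b,pb):
    o,v=ray(a,pa);p,w=ray(b,pb);s=np.linalg.lstsq(np.c_[v,-w],p-o,rcond=None)[0]
    x,y=o+v*s[0],p+w*s[1];return (x+y)/2,np.linalg.norm(x-y)
def blob(im,lo,hi,box):
    x0,y0,x1,y1=box;m=cv2.inRange(cv2.cvtColor(im,cv2.COLOR_RGB2HSV),np.array(lo),np.array(hi))
    k=np.zeros_like(m);k[y0:y1,x0:x1]=m[y0:y1,x0:x1];return k
def big(m):
    return max(cv2.findContours(m,0,1)[0],key=cv2.contourArea)
E
python3 - <<'E'
from h import *
P={}
for n,b in(('top',(325,220,450,275)),('scene',(300,215,390,250))):
    im=cv2.cvtColor(cv2.imread(f'pics/{n}0.png'),cv2.COLOR_BGR2RGB)
    for k,lo,hi in(('red',(0,150,90),(8,255,255)),('yel',(20,150,120),(35,255,255))):
        c=big(blob(im,lo,hi,b));r=cv2.minAreaRect(c);P[n,k]=r
        print(n,k,r,cv2.boundingRect(c))
p=P['top','red'][0];q=P['scene','red'][0]
print('pad top',onz('top',p,.161),'scene',onz('scene',q,.161),tri('top',p,'scene',q))
bx=cv2.boxPoints(P['top','yel']);bx=bx[np.argsort(bx[:,0])]
a=bx[:2].mean(0);e=bx[2:].mean(0);A=onz('top',a,.112);E=onz('top',e,.147)
print(A,E,'yaw of lever long dir',np.degrees(np.arctan2(*(E-A)[1::-1])),np.linalg.norm(E-A))
for w in(.155,):print([onz('top',v,w).round(3).tolist() for v in cv2.boxPoints(P['top','red'])])
E
```

```text
top red ((431.238037109375, 253.465087890625), (20.815784454345703, 16.850873947143555), 7.594643592834473) (420, 245, 23, 19)
top yel ((380.947998046875, 245.96142578125), (80.40467834472656, 11.875330924987793), 10.007979393005371) (341, 234, 81, 25)
scene red ((364.48870849609375, 233.96835327148438), (9.14834976196289, 26.099702835083008), 70.34617614746094) (351, 230, 28, 10)
scene yel ((343.5501403808594, 234.2425537109375), (75.60599517822266, 14.4483060836792), 12.619321823120117) (308, 220, 74, 27)
pad top [ 0.47230276 -0.13110632  0.161     ] scene [ 0.47377372 -0.13470909  0.161     ] (array([ 0.47359573, -0.13271792,  0.15981028]), np.float64(0.003442630881202701))
[0.50588547 0.04946038 0.112     ] [ 0.473998   -0.11293532  0.147     ] yaw of lever long dir -101.10906847019412 0.16915724098210067
[[0.458, -0.109, 0.155], [0.493, -0.115, 0.155], [0.487, -0.157, 0.155], [0.453, -0.151, 0.155]]
```

{"fn": "move_arm", "kwargs": {
  "deltas": [
    [0,0,-3,15,25,5,255],
    [0,0,-6,40,70,10,255],
    [0,0,-9,65,115,15,255],
    [0,0,-12,90,158,20,255],
    [0,0,-14,112,196,20,255]
  ]
}}

```text
t: 0.72
ee_pos: [0.3065, -0.422, 0.2505]
tcp_rot: [[0.058, -0.998, 0.0], [-0.998, -0.058, 0.002], [-0.002, -0.0, -1.0]]
ft_force: [-0.5, -0.4, -0.1]
finger_gap: 0.0
```

{"fn": "move_arm", "kwargs": {
  "deltas": [
    [0,0,-3,28,49,0,255],
    [0,0,-6,56,98,0,255],
    [0,0,-9,84,147,0,255],
    [0,0,-12,112,190,0,255],
    [0,0,-12,125,215,0,255]
  ]
}}

```text
t: 1.35
ee_pos: [0.4328, -0.204, 0.2506]
tcp_rot: [[-0.148, -0.989, 0.001], [-0.989, 0.148, 0.002], [-0.002, -0.001, -1.0]]
ft_force: [-0.0, -0.3, -0.9]
finger_gap: -0.0003
```

{"fn": "move_arm", "kwargs": {
  "deltas": [
    [0,0,-1,15,25,-10,255],
    [0,0,-2,30,55,-25,255],
    [0,0,-2.5,38,70,-40,255],
    [0,0,-2.5,40,72,-55,255],
    [0,0,-2.5,40,72,-60,255]
  ]
}}

```text
t: 1.98
ee_pos: [0.4718, -0.1324, 0.1893]
tcp_rot: [[-0.191, -0.982, -0.001], [-0.982, 0.191, 0.002], [-0.002, 0.002, -1.0]]
ft_force: [-0.2, 0.6, -0.1]
finger_gap: -0.0001
```

Run:
```python
from h import *
s=env.state();print(s['t'],s['ee_pos'],s['ft_force'])
w=env.grab_frame('wrist');c=env.grab_frame('scene')[150:350,200:450]
c=cv2.resize(c,(640,512),interpolation=cv2.INTER_CUBIC)
cv2.imwrite('pics/c1.png',c[:,:,::-1]);cv2.imwrite('pics/w1.png',w[:,:,::-1])
```

```text
1.975 [ 0.47176496 -0.13240775  0.18931124] [-0.16809599  0.61571112 -0.13226734]
```

View pics/c1.png

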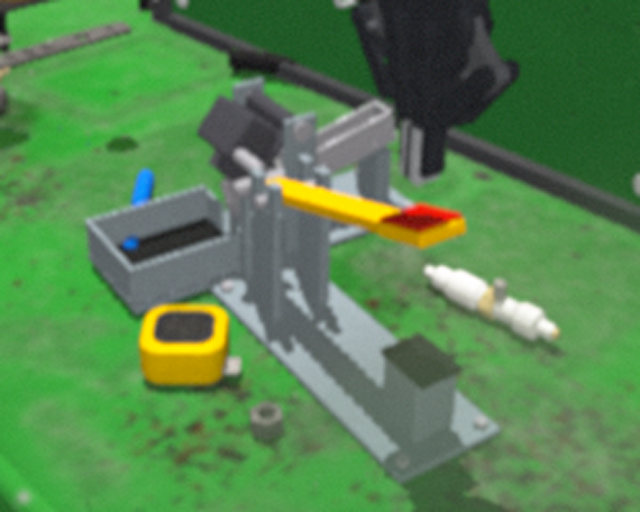

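View pics/w1.png

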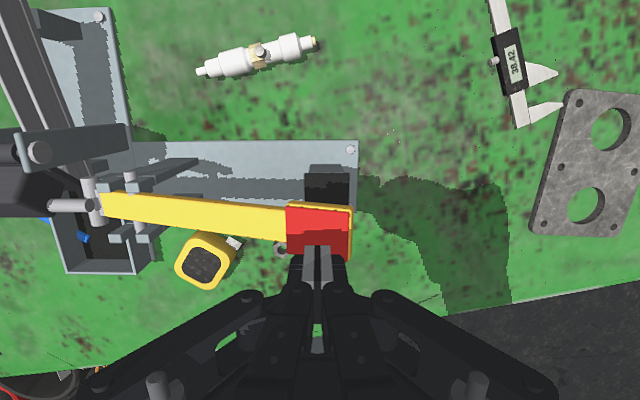

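The scene crop shows the shut fingertips (422,180) right above the red pad (424,218). In the wrist view the pad is at about (320,230), with the fingertips over its middle. I'll check the offset numerically.

Run:
```python
from h import *
im=cv2.cvtColor(cv2.imread('pics/w1.png'),cv2.COLOR_BGR2RGB)
c=big(blob(im,(0,150,120),(8,255,255),(270,190,370,270)));x,y,w,h=cv2.boundingRect(c);print(x,y,w,h)
for px in((x,y+2),(x+w,y+2),(x+w/2,y+2)):print(onz('wrist',px,.161))
K,d,R,t=cam('wrist');print(cv2.projectPoints(np.array([[.473,-.132,.161],[.4718,-.1324,.1893],[.4718,-.1324,.161]]),cv2.Rodrigues(R)[0],t,K,d)[0][:,0])
```

```text
285 206 64 56
[ 0.49537123 -0.11659629  0.161     ]
[ 0.4877633  -0.15552908  0.161     ]
[ 0.49156797 -0.13606759  0.161     ]
[[316.34711856 236.06917483]
 [317.27072719 259.39961815]
 [317.32073161 237.6400402 ]]
```

{"fn": "move_arm", "kwargs": {
  "deltas": [
    [0,0,0,2,0,-8,255],
    [0,0,0,3,0,-16,255],
    [0,0,0,3,0,-24,255],
    [0,0,0,3,0,-32,255],
    [0,0,0,3,0,-40,255]
  ]
}}

```text
t: 2.7
ee_pos: [0.4755, -0.1333, 0.1498]
tcp_rot: [[-0.192, -0.981, 0.001], [-0.981, 0.192, 0.002], [-0.002, -0.0, -1.0]]
ft_force: [1.4, -1.4, 3.5]
finger_gap: 0.0005
```

{"fn": "move_arm", "kwargs": {
  "deltas": [
    [0,0,0,0,0,-8,255],
    [0,0,0,0,0,-16,255],
    [0,0,0,0,0,-24,255],
    [0,0,0,0,0,-32,255],
    [0,0,0,0,0,-40,255]
  ]
}}

```text
t: 3.32
ee_pos: [0.4754, -0.1335, 0.1092]
tcp_rot: [[-0.192, -0.981, 0.0], [-0.981, 0.192, 0.001], [-0.001, -0.0, -1.0]]
ft_force: [0.1, -1.6, 3.4]
finger_gap: -0.0002
```

Force of 3.5 N, as expected. I'll continue to the stop and hold there.

{"fn": "move_arm", "kwargs": {
  "deltas": [
    [0,0,0,0,0,-8,255],
    [0,0,0,0,0,-16,255],
    [0,0,0,0,0,-22,255],
    [0,0,0,0,0,-27,255],
    [0,0,0,0,0,-30,255]
  ]
}}

```text
t: 3.95
ee_pos: [0.4754, -0.1327, 0.0789]
tcp_rot: [[-0.192, -0.981, 0.0], [-0.981, 0.192, 0.002], [-0.002, 0.0, -1.0]]
ft_force: [-1.2, 3.2, 6.7]
finger_gap: -0.0002
```

{"fn": "move_arm", "kwargs": {
  "deltas": [
    [0,0,0,0,0,0,255],
    [0,0,0,0,0,0,255],
    [0,0,0,0,0,0,255],
    [0,0,0,0,0,0,255],
    [0,0,0,0,0,0,255]
  ]
}}

```text
t: 4.58
ee_pos: [0.4754, -0.1327, 0.079]
tcp_rot: [[-0.192, -0.981, 0.0], [-0.981, 0.192, 0.002], [-0.002, 0.0, -1.0]]
ft_force: [-1.1, 1.6, 4.5]
finger_gap: 0.0004
```

{"fn": "move_arm", "kwargs": {
  "deltas": [
    [0,0,0,0,0,0,255],
    [0,0,0,0,0,0,255],
    [0,0,0,0,0,0,255],
    [0,0,0,0,0,0,255],
    [0,0,0,0,0,0,255]
  ]
}}

```text
t: 5.2
ee_pos: [0.4754, -0.1327, 0.079]
tcp_rot: [[-0.192, -0.981, 0.0], [-0.981, 0.192, 0.002], [-0.002, 0.0, -1.0]]
ft_force: [-0.9, 1.2, 4.6]
finger_gap: -0.0
```

Run:
```python
from h import *
s=env.state();print(s['t'],s['ee_pos'],s['ft_force'])
a=cv2.resize(env.grab_frame('scene')[150:350,200:400],(400,400),interpolation=cv2.INTER_CUBIC)
b=cv2.resize(env.grab_frame('top')[140:300,240:400],(400,400),interpolation=cv2.INTER_CUBIC)
cv2.imwrite('pics/d1.png',np.hstack([a,b])[:,:,::-1])
```

```text
5.2 [ 0.47538922 -0.13266052  0.07895123] [-0.87438003  1.1883242   4.59528565]
```

View pics/d1.png

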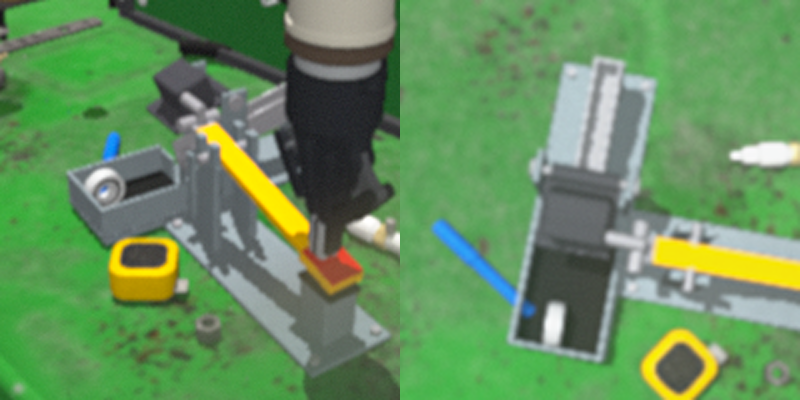

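The bearing stands in the tray, at (103,185) in the left crop and (553,325) in the right. Now I'll ease the lever up at 40 mm/s.

{"fn": "move_arm", "kwargs": {
  "deltas": [
    [0,0,0,0,0,4,255],
    [0,0,0,0,0,9,255],
    [0,0,0,0,0,14,255],
    [0,0,0,0,0,19,255],
    [0,0,0,0,0,24,255]
  ]
}}

```text
t: 5.92
ee_pos: [0.4755, -0.1328, 0.1034]
tcp_rot: [[-0.192, -0.981, 0.0], [-0.981, 0.192, 0.002], [-0.002, -0.0, -1.0]]
ft_force: [-0.8, -1.4, 1.9]
finger_gap: -0.0001
```

{"fn": "move_arm", "kwargs": {
  "deltas": [
    [0,0,0,0,0,5,255],
    [0,0,0,0,0,10,255],
    [0,0,0,0,0,15,255],
    [0,0,0,0,0,20,255],
    [0,0,0,0,0,25,255]
  ]
}}

```text
t: 6.55
ee_pos: [0.4756, -0.1323, 0.1287]
tcp_rot: [[-0.191, -0.982, 0.001], [-0.982, 0.191, 0.002], [-0.002, -0.0, -1.0]]
ft_force: [-0.4, 1.0, 1.5]
finger_gap: -0.0001
```

{"fn": "move_arm", "kwargs": {
  "deltas": [
    [0,0,0,0,0,5,255],
    [0,0,0,0,0,10,255],
    [0,0,0,0,0,15,255],
    [0,0,0,0,0,20,255],
    [0,0,0,0,0,25,255]
  ]
}}

```text
t: 7.18
ee_pos: [0.4755, -0.1323, 0.154]
tcp_rot: [[-0.191, -0.982, 0.001], [-0.982, 0.191, 0.002], [-0.002, -0.0, -1.0]]
ft_force: [-0.9, 1.1, 1.6]
finger_gap: -0.0004
```

{"fn": "move_arm", "kwargs": {
  "deltas": [
    [0,0,0,0,0,4,255],
    [0,0,0,0,0,8,255],
    [0,0,0,0,0,12,255],
    [0,0,0,0,0,17,255],
    [0,0,0,0,0,22,255]
  ]
}}

```text
t: 7.8
ee_pos: [0.4755, -0.1325, 0.1763]
tcp_rot: [[-0.191, -0.981, 0.0], [-0.981, 0.191, 0.002], [-0.002, 0.0, -1.0]]
ft_force: [0.4, -0.0, -0.2]
finger_gap: -0.0002
```

{"fn": "move_arm", "kwargs": {
  "deltas": [
    [0,0,0,0,0,8,255],
    [0,0,0,0,0,20,255],
    [0,0,0,0,-20,35,255],
    [0,0,0,0,-40,50,255],
    [0,0,0,0,-60,60,255]
  ]
}}

```text
t: 8.43
ee_pos: [0.476, -0.1932, 0.2379]
tcp_rot: [[-0.191, -0.982, 0.002], [-0.982, 0.191, 0.001], [-0.002, -0.002, -1.0]]
ft_force: [0.6, 0.0, -0.0]
finger_gap: 0.0002
```

Run:
```python
from h import *
s=env.state();print(s['t'],s['ee_pos'],s['ft_force'])
for n,b in(('top',(325,220,450,275)),('scene',(300,215,390,250))):
    im=env.grab_frame(n)
    for k,lo,hi in(('red',(0,150,90),(8,255,255)),('yel',(20,150,120),(35,255,255))):
        try:print(n,k,cv2.minAreaRect(big(blob(im,lo,hi,b))))
        except ValueError:print(n,k,'none')
    if n=='top':t=cv2.resize(im[140:300,240:400],(400,400),interpolation=cv2.INTER_CUBIC)
    else:a=cv2.resize(im[150:350,200:400],(400,400),interpolation=cv2.INTER_CUBIC)
cv2.imwrite('pics/e1.png',np.hstack([a,t])[:,:,::-1])
```

```text
8.425 [ 0.47596454 -0.19322105  0.23791786] [ 0.60814202  0.04304335 -0.0270828 ]
top red ((431.0400085449219, 254.22000122070312), (20.5060977935791, 16.54629898071289), 8.13010311126709)
top yel ((380.59368896484375, 246.01820373535156), (80.41065979003906, 11.970253944396973), 11.0035400390625)
scene red ((363.29248046875, 234.27359008789062), (8.928435325622559, 26.510587692260742), 74.05460357666016)
scene yel ((343.0078430175781, 234.3654022216797), (74.64198303222656, 14.715641975402832), 12.804266929626465)
```

View pics/e1.png

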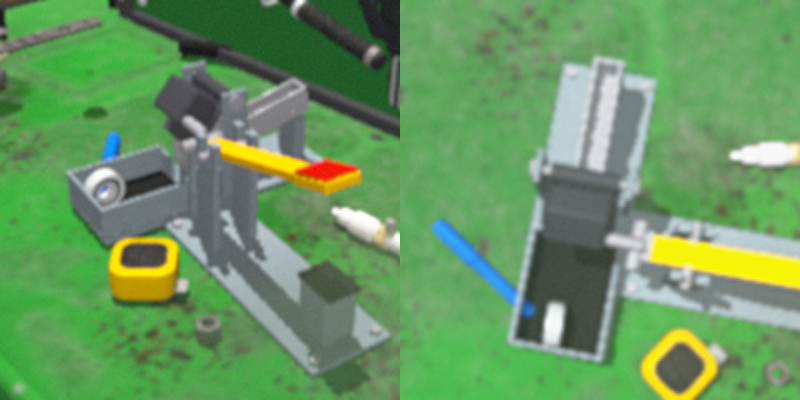

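The final view shows the bearing at rest in the tray, the lever up within about 1 px of where it started, the flap down, and the bystanders in place. Handing in.

```bash
python3 -c "
from workcell import env
print(env.job_done(),env.state()['t'])"
```

```text
the job is handed in; nothing more can be done
the job is handed in; nothing more can be done
```

The bearing was released into the tray and the job is handed in; it gives no verdict, so success rests on my own checks.

- **What I did:** I pressed the red pad with shut fingertips at about 3.5 N, down to its stop at z = 79 mm. I held it there for about 1.3 s while the bearing rolled out, then let the lever up at about 40 mm/s. I let go only once the contact force was zero and moved clear by about t = 8.4 s, well inside 35 s.
- **Last checks:**
  - The bearing stood at rest in the tray, at the same pixels before and after the lever came up.
  - The pad was back within about 1 px of where it started.
  - The flap looked shut and nothing lying round the gate looked moved.
  - The tool force was near zero, about 0.6 N, which is the level of the sensor noise.
- **Not measured:** I judged the flap only by eye and by the lever's position, because its angle and speed are not available to read. The lever's outline in the top view differed by about 1° from the start, roughly the accuracy of that measurement.

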